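# Dock the valve carriage and lock it with the toggle clamp

## Task

Get the globe valve ready for its leak test: push the carriage by its blue front plate with your fingertips until it is fully home against the test head, and only then push the red clamp lever over and fully down to lock it. Nothing needs gripping. Keep off the valve on the carriage, and leave the loose parts and tools lying where they are.

Things in the scene. Friction and masses are not known exactly. Their poses are not given: they have to be found in the camera images.
- slide_base: Fixed dark steel base of the test slide, 290 x 120 x 10 mm. Origin on the bench under the carriage's middle when home; +x runs along the rails the way the carriage is pushed home (away from the robot, up to 15 degrees either side), y left, z up. Spans x -160 to +130 mm. An aluminium test head, 90 mm wide, 103 mm high, with a black seal stands at x 65 to 110 mm.
- carriage (a joint): How far the aluminium carriage is drawn out along -x of slide_base, m: 0 = fully home on its stop, 0.10 = outer stop; starts 0.05 to 0.085 out. Takes about 3 N to slide and stays where left. Deck 107 x 120 mm, top 32 mm above the bench; at its middle a 30 mm wide ear sticks out on either side to y = +-120 mm.
- push_plate (a point): Point on the front (robot-side) face of the carriage's upright blue push plate, mid-width, 52 mm above the bench; rides with the carriage. The plate is 120 mm wide, 10 mm thick, from 20 to 70 mm above the bench, and faces -x of slide_base. With the carriage home this point is at x = -52 mm, y = 0 of slide_base.
- test_valve: Nickel-plated globe valve fastened on the carriage, 82 mm long along x, 36 mm wide, with a round black hand wheel of 36 mm diameter whose top is 98 mm above the bench. It must not be touched. Origin at bench height under the hand wheel, 62 mm behind the push plate's front face; axes as slide_base.
- clamp: Fixed steel toggle clamp bolted to the bench beside the slide, either on its left or on its right: 105 mm to the side of the slide's centre line and 45 mm beyond slide_base's origin in x. Foot 60 x 44 mm, bracket 66 mm high, 28 mm wide. Origin on the bench under the lever's pivot, axes parallel to slide_base (x away from the robot).
- clamp_pivot (a point): Pivot of the clamp lever, 55 mm above the bench; the pivot line runs along y of the clamp.
- clamp_lever (a joint): Angle of the clamp lever above level, rad. 0 = fully down on its stop: level, red grip pointing to -x of the clamp (towards the robot). Starts flipped up at 1.1 to 1.4, almost upright, so it is pushed from its far (+x) side over towards the robot and down. Takes about 2 to 4 N at the grip and stays where left.
- lever_grip (a point): Centre of the lever's red grip, 86 mm from the pivot. The grip is 62 mm long (55 to 117 mm from the pivot), 26 mm wide along y, 16 mm thick; its centre line passes through the pivot. The steel arm before it is 14 mm wide and has a rubber-tipped spindle 45 mm from the pivot that comes down on the carriage's ear.
- gauge: Fixed round pressure gauge, 48 mm diameter, white dial towards the robot, on a 40 mm aluminium block, 96 mm high in all; it stands on the opposite side of the slide from the clamp. Origin on the bench, axes parallel to slide_base.
- relief_cap: Loose squat brass pressure-relief cap, 36 mm diameter, 30 mm high, standing on the bench; origin at the centre of its underside.
- gasket_a: Loose white nylon bonnet gasket lying flat, 40 mm outside, 24 mm inside, 5 mm thick; origin at the centre of its underside.
- gasket_b: A second, equal white nylon gasket; origin at the centre of its underside.
- bolt_jar: Loose small amber glass jar with a black lid, 40 mm diameter, 45 mm high; origin at the centre of its underside.
- spanner: Loose chrome open-end spanner lying flat, about 170 mm long, 30 mm wide, 6 mm thick, along its x axis; origin under its middle.
- spare_valve: Loose nickel-plated globe valve with a black hand wheel, 82 mm long along its x axis, 38 mm wide, 60 mm high, standing on the bench; origin under its hand wheel.

How it is judged:
By the outcome, as a careful person would: the job done as asked, in the order asked, and still so for the second after the job is handed in, with the robot touching nothing.
It also fails if it takes over 43 s, if anything falls off the work surface, if the arm or the gripper's body presses on something with over 40 N, if the wrist force passes 120 N, or if a joint passes its speed limit or range.

## Robot

A 6-joint arm with a two-finger parallel gripper is mounted at the origin on the work surface. World frame = base frame: x ahead of the robot, y to its left, z up, the work surface at z = 0. Lengths are in mm, angles in rad, forces in N, time in s.
With the tool pointing down it reaches from about 150 to 775 mm from the base axis. Payload 6.1 kg.
Tool frame: the origin (TCP) lies on the centre line of the jaws, within the pads' length; the fingertips stand 19 mm ahead of it and the grasp point (between the pads) is the TCP; z points along the fingers, x is the direction in which the jaws open and shut, and the axes are right-handed (so a half turn about z gives the same grasp; the last joint's range is limited). The gripper opens to 85 mm and grips with 20 to 120 N. Pads are 22 mm wide; open, the fingers measure 114 mm over their backs; the gripper's body (76 mm by 85 mm) begins 54 mm behind the grasp point. The pads swing forward as they close: fully open they stand 13 mm farther back than shut.
Start: joints at [1.149, 0.126, -0.04, 1.405, 0, 1.571], TCP at [214.928, 478.972, 210.595] pointing down, gripper open.
Joint ranges: [-2.72, 2.72], [-0.95, 1.95], [-1.27, 1.35], [-1.78, 2.02], [-1.46, 1.47], [-3.14, 3.14]. Speed limits (rad/s): [2.39, 2.39, 3.01, 3.14, 3.14, 3.14].

## Interface

Orientations are given as a rotation vector (axis times angle).
In Python, from rig import * gives the robot as it stands. The module is installed in compiled form; this text tells all that it offers.
- The arm moves only by the tool servo_tool, never from a script. Its arguments are lists of equal length, an entry for each row: "dp": the shift along the tool's x, y, z in mm, a list of three; "rot": the turn, a rotation vector about the tool's x, y, z in rad, a list of three; "fingers": the finger opening in mm, from 0 to 85.4. A call has 1 to 20 rows; each row shifts and turns the commanded pose from where the row before left it, along the tool's axes as they then stand; what a row does not reach is not made up. A row lasts 1/12 s, in which the tool goes at most 41.7 mm and 7.16 degrees, less where a joint would pass 70% of its speed; a pose out of reach is approached as far as the arm can. A call is refused whole if a number of a shift passes 41.7 or a number of a turn 0.125, either way. A call with a gripper value outside its range is refused whole. The fingers move at their own pace and stop on an object; "newtons" is the grip in N (left out, the last holds). Time passes only in rows, so rows that do not move let the fingers close. It gives the time, the measured TCP pose, the force and the opening at its end, in the units of the state.
- get_obs(): the state, without advancing time (a new reading comes with each control period).
- read_camera(name): name is "scene" or "top" or "wrist"; returns (picture, depth): 420x560x3 uint8, blue, green, red; 420x560 float32, mm along the optical axis (not along the pixel's ray), 0 where there is no reading.
- calibration(name): a dict with "K" (3x3 intrinsics, pixels), "k1" (the pictures are not rectified: a ray, as slopes to the right and down, at radius r is drawn at 1 + k1 r^2 times it, then the intrinsics apply), "extrinsics" (4x4, takes a point from world to camera coordinates). Camera axes: x right, y down, z forward; pixel columns grow to the right and rows downward; lengths in mm; the calibration is good to about 2 mm. A picture is of the moment at which its call begins: read the wrist's pose just before it. calibration takes no time and is no camera call; for the wrist camera it gives the pose at the moment of the call.
- finish_job(): hands the job in, once; it reports no verdict.
The state is a dict: "time_s": time; "qpos": joint angles; "qvel": joint speeds; "joint_efforts": joint torques, N m; "ee_pos": TCP position; "tool_rot": TCP orientation; "contact_force": force on the tool from outside, world axes, zero at the start; "torque": the same for the moment, N m; "width": finger opening in mm.
Only numpy, scipy, OpenCV 4.12 (cv2) and the standard library are available. Lean on these libraries where they do the work, as an engineer would, in place of code of your own. Each camera call takes 0.05 s, during which the arm holds its last target.

## Working session

There is one attempt and no reset: what is moved stays moved. The work goes in short steps, Python scripts to look and compute and a tool call to move; the robot and the scene stay as the last step left them, time stands still between calls to the robot, and variables do not carry over. Pictures are saved under pics/ and viewed, and the job is handed in when it is done.

Besides the shell and the picture viewer there is one more tool, called after "Call:" by a JSON object that holds its "fn" and its "kwargs", one argument or row to a line. servo_tool: Moves the arm, as the interface text tells. Its arguments: {"type":"object","properties":{"dp":{"type":"array"},"rot":{"type":"array"},"fingers":{"type":"array"},"newtons":{"type":"number"}},"required":["dp","rot","fingers"]}

```bash
mkdir -p pics; cat > h.py <<'E'
from rig import *
import numpy as np, cv2
def ray(name,u,v,cal=None):
    c=cal or calibration(name);K=np.array(c["K"]);T=np.array(c["extrinsics"])
    d=np.array([(u-K[0,2])/K[0,0],(v-K[1,2])/K[1,1]]);s=d.copy()
    for _ in range(20): s=d/(1+c["k1"]*(s@s))
    R=T[:3,:3];o=-R.T@T[:3,3];return o,R.T@np.array([s[0],s[1],1.])
def onz(name,u,v,z,cal=None):
    o,d=ray(name,u,v,cal);return o+d*(z-o[2])/d[2]
def proj(name,p,cal=None):
    c=cal or calibration(name);K=np.array(c["K"]);T=np.array(c["extrinsics"])
    q=T[:3,:3]@np.array(p)+T[:3,3];s=q[:2]/q[2];s=s*(1+c["k1"]*(s@s));return K[0,0]*s[0]+K[0,2],K[1,1]*s[1]+K[1,2]
E
python3 - <<'E'
from h import *
for n in("scene","top"):
    im,d=read_camera(n);cv2.imwrite(f"pics/{n}0.png",im);np.save(f"pics/{n}0.npy",d)
    c=calibration(n);T=np.array(c["extrinsics"]);print(n,c["K"],c["k1"],-T[:3,:3].T@T[:3,3])
print(get_obs())
E
```

```text
scene [[443.83389402   0.         280.18651261]
 [  0.         443.83389402 207.49911921]
 [  0.           0.           1.        ]] -0.02676857490033772 [1171.07871068 -602.87041462  816.60444464]
top [[511.90917122   0.         278.6631996 ]
 [  0.         511.90917122 215.67648147]
 [  0.           0.           1.        ]] -0.010962776391577443 [ 416.80052804   28.1520314  1074.28575324]
{'time_s': 0.1, 'qpos': array([ 1.14897424e+00,  1.26342912e-01, -4.05079335e-02,  1.40540589e+00,
        9.87389047e-06,  1.57080984e+00]), 'qvel': array([ 8.64435009e-04, -2.13208191e-04,  2.88917415e-03, -2.95358455e-05,
       -9.50473075e-04, -1.18606290e-03]), 'joint_efforts': array([ 4.35624315e-05, -4.36905670e+01,  3.53604555e+01,  1.37687349e-02,
        1.21392381e-05,  4.57056643e-06]), 'ee_pos': array([214.78062761, 478.61696462, 209.89375711]), 'tool_rot': array([ 2.63662808e+00,  1.70671010e+00, -1.93368782e-03]), 'contact_force': array([-0.69035572,  0.18970885,  0.1665042 ]), 'torque': array([-0.00437657,  0.00156182, -0.02626872]), 'width': 85.62459161953767}
```

View pics/scene0.png

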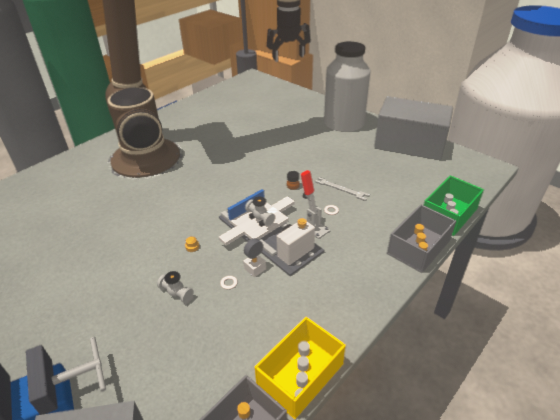

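View pics/top0.png

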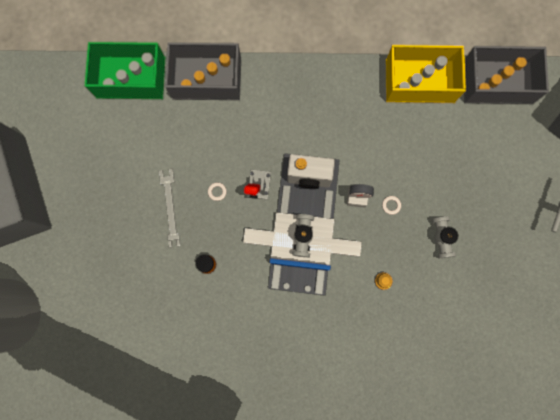

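The top view shows the slide near (300,230), with its blue plate at row 265, the clamp to its left at (258,185) with the red grip at (251,190), and the gauge on its right. Next I'll measure these.

```bash
python3 - <<'E'
from h import *
im=cv2.imread("pics/top0.png");hsv=cv2.cvtColor(im,cv2.COLOR_BGR2HSV);d=np.load("pics/top0.npy")
reg=np.zeros(im.shape[:2],bool);reg[140:310,220:385]=1
bl=cv2.inRange(hsv,(100,120,50),(125,255,255))*reg
rd=(cv2.inRange(hsv,(0,180,80),(6,255,255))|cv2.inRange(hsv,(172,180,80),(180,255,255)))*reg
for n,m in(("blue",bl),("red",rd)):
    v,u=np.nonzero(m);r=cv2.minAreaRect(np.c_[u,v].astype(np.float32));print(n,len(u),r,u.min(),u.max(),v.min(),v.max())
    zz=d[v,u];print(np.percentile(zz,[0,10,50,90,100]), 1074-np.percentile(zz,[0,50,100]))
    if n=="blue":
        for p in cv2.boxPoints(r):print(p,onz("top",*p,70).round(1))
sc=cv2.imread("pics/scene0.png");
cv2.imwrite("pics/c1.png",cv2.resize(im[140:310,225:385],None,fx=4.5,fy=3.5*4.5/3.5 if 0 else 3.5,interpolation=2))
cv2.imwrite("pics/c2.png",cv2.resize(sc[160:280,210:350],None,fx=5,fy=5,interpolation=2))
E
```

```text
blue 299 ((299.4761047363281, 264.2030334472656), (59.7642936706543, 5.199435234069824), 6.709836959838867) 270 329 259 269
[   0.          997.25528564 1000.5881958  1004.26634521 1030.31677246] [1074.           73.4118042    43.68322754]
[269.4949 263.2935] [473.5  66.2  70. ]
[270.1024  258.12967] [483.7  65.3  70. ]
[329.4573  265.11258] [472.5 -51.   70. ]
[328.84982 270.2764 ] [462.4 -49.9  70. ]
red 151 ((251.5, 189.5), (11.0, 15.0), 90.0) 244 259 184 195
[  0.         924.34082031 927.00823975 953.97595215 995.69506836] [1074.          146.99176025   78.30493164]
```

View pics/c1.png

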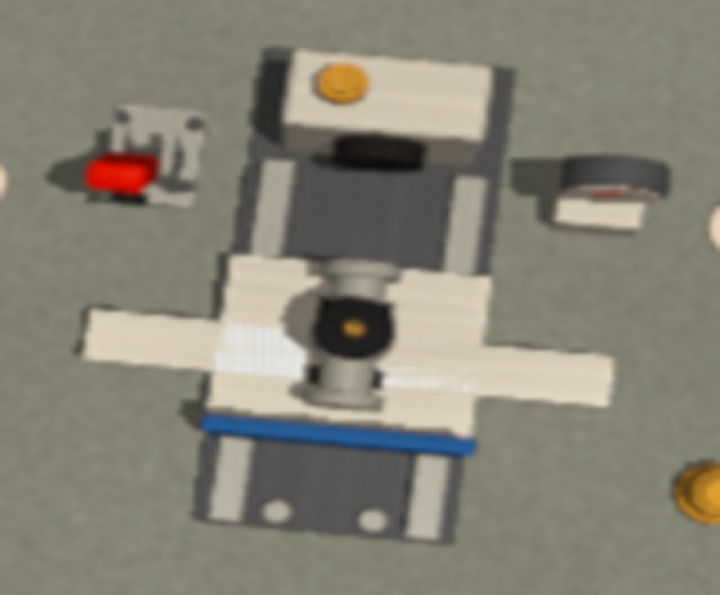

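View pics/c2.png

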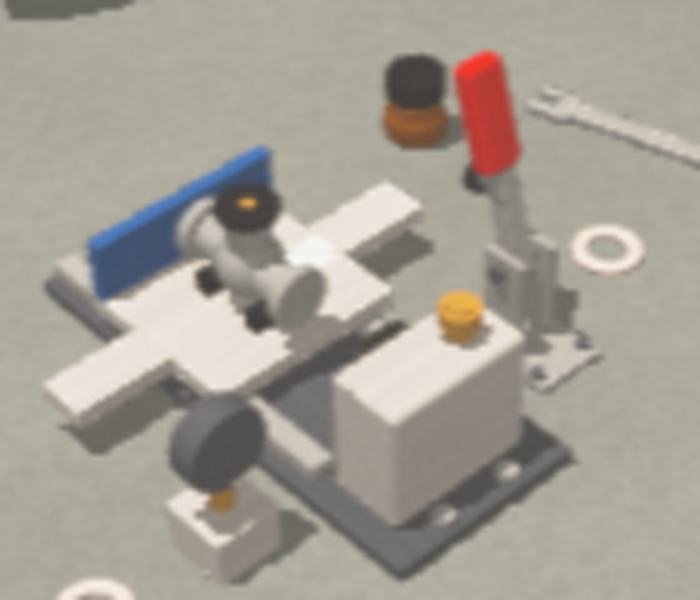

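```bash
python3 - <<'E'
from h import *
def px(x,y):return x/4.5+225,y/3.5+140
P=[onz("top",*px(*p),10)[:2] for p in((198,520),(452,543),(514,66),(265,48))]
print(np.round(P,1))
a=(P[3]-P[0]+P[2]-P[1]);b=P[0]-P[1]+P[3]-P[2];print(np.degrees(np.arctan2(a[1],a[0])),np.degrees(np.arctan2(-b[0],b[1])),np.linalg.norm(a)/2,np.linalg.norm(b)/2)
# plate top edge front line (z=70): front lower edge
for p in((203,430),(475,455),(205,414),(475,440)):print("plate",onz("top",*px(*p),70).round(1))
for p in((92,310),(84,358),(614,355),(608,405)):print("ear",onz("top",*px(*p),32).round(1))
th=np.degrees(np.arctan2(a[1],a[0]))
th=np.radians(th);ex=np.array([np.cos(th),np.sin(th)]);ey=np.array([-ex[1],ex[0]])
c=np.mean(P,0);O=c+15*ex;print("origin",O)
cl=O+45*ex+105*ey;print("clamp",cl)
for s in(80,150):print(proj("top",[*cl,s]))
for ang in(1.1,1.25,1.4):
    for r in (55,86,117):
        q=[*(cl-r*np.cos(ang)*ex),55+r*np.sin(ang)];print(ang,r,np.round(q,1),np.round(proj("top",q),1),np.round(proj("scene",q),1))
sc=cv2.imread("pics/scene0.png");hsv=cv2.cvtColor(sc,cv2.COLOR_BGR2HSV)
m=(cv2.inRange(hsv,(0,150,80),(6,255,255))|cv2.inRange(hsv,(172,150,80),(180,255,255)));m[:160]=0;m[215:]=0;m[:,:290]=0;m[:,330:]=0
v,u=np.nonzero(m);print(cv2.minAreaRect(np.c_[u,v].astype(np.float32)),u.mean(),v.mean(),u.min(),u.max(),v.min(),v.max())
E
```

```text
[[425.   68.2]
 [414.2 -48. ]
 [702.3 -74.8]
 [711.6  43.5]]
-5.124104517766653 -4.887480901527721 288.5551461045998 117.69320308870192
plate [474.4  65.   70. ]
plate [463.  -53.2  70. ]
plate [483.4  64.4  70. ]
plate [471.3 -53.1  70. ]
ear [545.7 118.9  32. ]
ear [517.4 121.6  32. ]
ear [ 524.1 -118.7   32. ]
ear [ 494.9 -116.    32. ]
origin [578.21504587  -4.11335976]
clamp [632.41310623  96.44791635]
(np.float64(256.1020473967469), np.float64(182.4823155145341))
(np.float64(253.74571511813303), np.float64(174.40811383131518))
1.1 55 [607.6  98.7 104. ] [253.8 192.4] [305.7 193.4]
1.1 86 [593.6  99.9 131.6] [251.9 196.9] [302.  182.5]
1.1 117 [579.6 101.2 159.3] [249.9 201.6] [298.2 171.4]
1.25 55 [615.1  98.  107.2] [254.2 188.2] [307.8 193.8]
1.25 86 [605.4  98.9 136.6] [252.5 190.1] [305.3 183. ]
1.25 117 [595.7  99.7 166. ] [250.7 192.2] [302.8 171.9]
1.4 55 [623.1  97.3 109.2] [254.6 184. ] [310.  194.6]
1.4 86 [617.9  97.8 139.7] [253.2 183.3] [308.9 184.1]
1.4 117 [612.6  98.2 170.3] [251.7 182.5] [307.7 173.4]
((306.8269348144531, 182.13461303710938), (23.73004913330078, 8.629108428955078), 78.69007110595703) 306.8477157360406 182.13705583756345 301 312 170 194
```

Measured: the slide origin is about (578, -4) with a yaw of -5.1°, and the carriage is about 58 mm out. The clamp is on the left at about (632, 96), with its lever at about 1.25 to 1.3 rad. I'll turn the tool so its y runs along slide +x and its x along slide +y, then go in front of the plate with the fingers shut.

Call:
{"fn": "servo_tool", "kwargs": {
  "dp": [
    [0,0,0],
    [0,0,0],
    [0,0,0],
    [-28,16,4.4],
    [-28,16,4.4],
    [-28,16,4.4],
    [-28,16,4.4],
    [-28,16,4.4],
    [-28,16,4.4],
    [-28,16,4.4],
    [-28,16,4.4],
    [-28,16,4.4],
    [-28,16,4.4],
    [-28,16,4.4],
    [-28,16,4.4],
    [-28,16,4.4],
    [-28,16,4.4],
    [-28,16,4.4],
    [-28,16,4.4],
    [0,0,0]
  ],
  "rot": [
    [0,0,-0.111],
    [0,0,-0.111],
    [0,0,-0.111],
    [0,0,0],
    [0,0,0],
    [0,0,0],
    [0,0,0],
    [0,0,0],
    [0,0,0],
    [0,0,0],
    [0,0,0],
    [0,0,0],
    [0,0,0],
    [0,0,0],
    [0,0,0],
    [0,0,0],
    [0,0,0],
    [0,0,0],
    [0,0,0],
    [0,0,0]
  ],
  "fingers": [0,0,0,0,0,0,0,0,0,0,0,0,0,0,0,0,0,0,0,0],
  "newtons": 20
}}

```text
time_s: 1.77
ee_pos: [431.3, 6.0, 139.0]
tool_rot: [2.323, 2.114, -0.003]
contact_force: [0.3, -0.0, 0.3]
width: -0.3
```

```bash
python3 - <<'E'
from h import *
for n in("scene","wrist"):
    im,d=read_camera(n);cv2.imwrite(f"pics/{n}1.png",im)
o=get_obs();print(o["ee_pos"],o["tool_rot"],o["qpos"])
O=np.array([578.2,-4.1]);th=-.0885;ex=np.array([np.cos(th),np.sin(th)]);ey=np.array([-ex[1],ex[0]])
d=o["ee_pos"][:2]-O;print("slide",d@ex,d@ey)
E
```

```text
[429.90410301   9.06743863 139.55955108] [-2.32002045e+00 -2.11634273e+00  1.70529462e-03] [ 2.08919160e-02 -4.17325485e-02 -3.70861132e-01  1.24334462e+00
  2.67529465e-04  1.12649187e-01]
slide -148.8793284020954 0.008845338232891384
```

View pics/scene1.png

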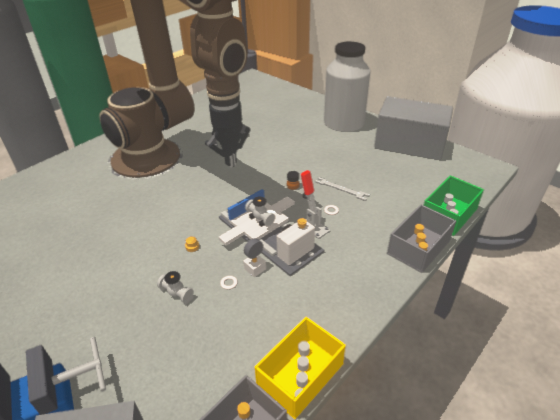

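View pics/wrist1.png

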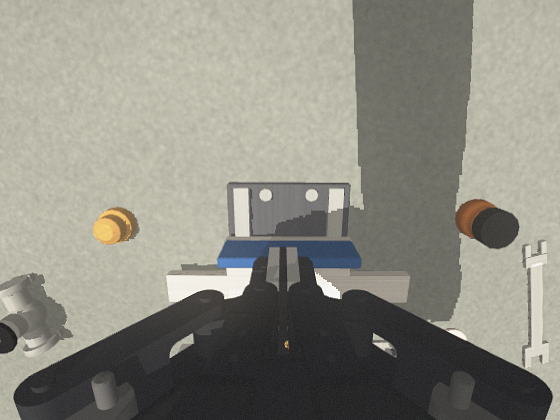

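The scene view has the fingertips hovering in front of the blue plate, and the wrist view has them centred on it at (285,250). I'll go down, then approach and push.

Call:
{"fn": "servo_tool", "kwargs": {
  "dp": [
    [0,0,19.5],
    [0,0,19.5],
    [0,0,19.5],
    [0,0,19.5],
    [0,0,0],
    [0,6,0],
    [0,6,0],
    [0,6,0],
    [0,5,0],
    [0,4,0],
    [0,4,0],
    [0,4,0],
    [0,4,0],
    [0,4,0],
    [0,4,0],
    [0,4,0]
  ],
  "rot": [
    [0,0,0],
    [0,0,0],
    [0,0,0],
    [0,0,0],
    [0,0,0],
    [0,0,0],
    [0,0,0],
    [0,0,0],
    [0,0,0],
    [0,0,0],
    [0,0,0],
    [0,0,0],
    [0,0,0],
    [0,0,0],
    [0,0,0],
    [0,0,0]
  ],
  "fingers": [0,0,0,0,0,0,0,0,0,0,0,0,0,0,0,0]
}}

```text
time_s: 3.2
ee_pos: [481.3, 5.4, 62.2]
tool_rot: [-2.318, -2.121, 0.0]
contact_force: [-1.0, 0.6, 0.0]
width: -0.0
```

```bash
python3 - <<'E'
from h import *
im,d=read_camera("scene");cv2.imwrite("pics/c3.png",cv2.resize(im[120:280,180:350],None,fx=3.7,fy=3.7,interpolation=2))
o=get_obs();print(o["ee_pos"],o["contact_force"],o["torque"])
E
```

```text
[482.09811742   5.39122874  62.1948311 ] [1.64890182 0.14483838 1.18949736] [ 0.00181122 -0.02647752  0.03131029]
```

View pics/c3.png

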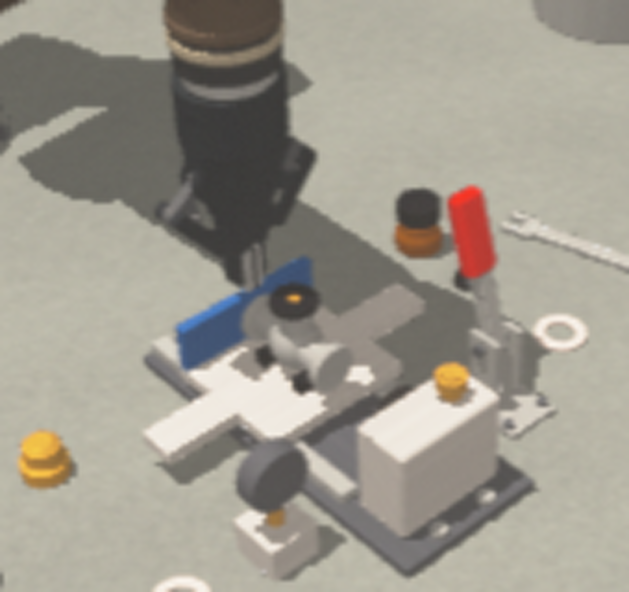

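```bash
python3 - <<'E'
from h import *
o=get_obs();p=o["ee_pos"];print(proj("scene",p),proj("scene",p+[0,0,-19]))
O=np.array([578.2,-4.1]);th=-.0885;ex=np.array([np.cos(th),np.sin(th)]);ey=np.array([-ex[1],ex[0]])
for dr in(58,40,30,20):
  print(dr,[np.round(proj("scene",[*(O+ex*(-52-dr)+ey*y),z]),1) for y,z in((60,70),(-60,70),(-60,20))],np.round(proj("scene",[*(O+ex*(-dr-15)-120*ey),32]),1))
for n in("top",):
  im,d=read_camera(n);cv2.imwrite("pics/c4.png",cv2.resize(im[140:310,225:385],None,fx=4.5,fy=3.5,interpolation=2))
E
```

```text
(np.float64(246.82765133206345), np.float64(202.91430831052335)) (np.float64(247.28500205821646), np.float64(208.33628897210642))
58 [array([260.2, 189. ]), array([225.3, 208.6]), array([227.1, 222.8])] [216.8 237.3]
40 [array([264.5, 191.9]), array([229.5, 211.8]), array([231.2, 226.1])] [221.  240.9]
30 [array([266.9, 193.5]), array([231.9, 213.7]), array([233.6, 227.9])] [223.4 242.9]
20 [array([269.3, 195.2]), array([234.3, 215.5]), array([235.9, 229.8])] [225.9 244.9]
```

View pics/c4.png

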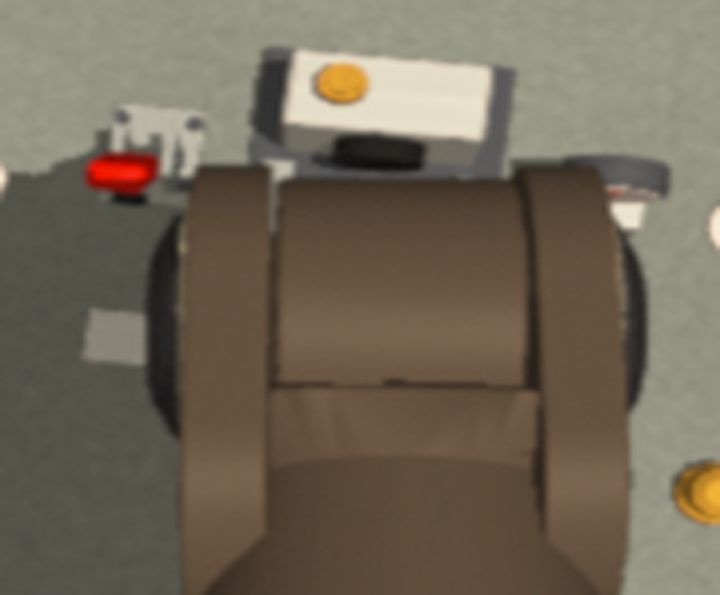

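```bash
python3 - <<'E'
from h import *
print(proj("scene",[429.9,9.07,139.56-19]),proj("scene",[429.9,9.07,139.56]))
# what point on vertical finger
im=cv2.imread("pics/scene1.png");cv2.imwrite("pics/c5.png",cv2.resize(im[110:240,170:300],None,fx=4.5,fy=4.5,interpolation=2))
wi,d=read_camera("wrist");cv2.imwrite("pics/wrist2.png",wi)
c=calibration("wrist");T=np.array(c["extrinsics"]);print(-T[:3,:3].T@T[:3,3],get_obs()["ee_pos"])
print(proj("wrist",get_obs()["ee_pos"]+[0,0,-19]))
print(T[:3,:3],c["K"])
E
```

```text
(np.float64(232.6000384751787), np.float64(177.06313682211928)) (np.float64(231.9827331445282), np.float64(171.21947241734227))
[410.59219235  11.99359227 225.22667935] [481.16750093   5.47732545  62.10801202]
(np.float64(282.4159330017811), np.float64(235.98662951879527))
[[ 8.93732224e-02  9.95998155e-01 -3.19622606e-04]
 [ 9.56894689e-01 -8.57753325e-02  2.77479993e-01]
 [ 2.76342146e-01 -2.51051263e-02 -9.60731363e-01]] [[309.65611595   0.         282.61383585]
 [  0.         309.65611595 208.06313936]
 [  0.           0.           1.        ]]
```

View pics/c5.png

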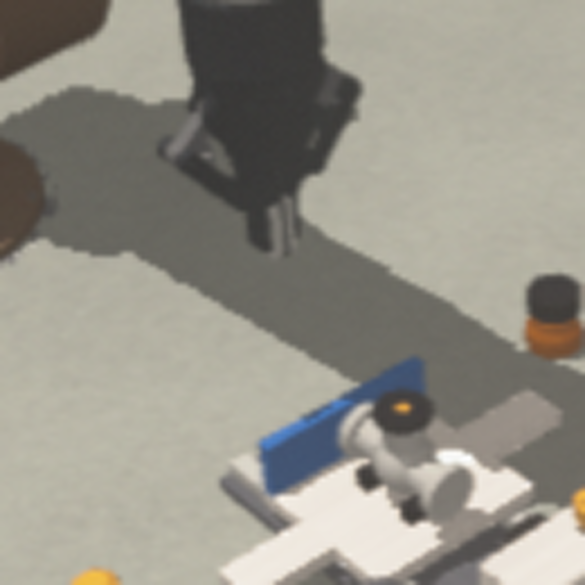

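View pics/wrist2.png

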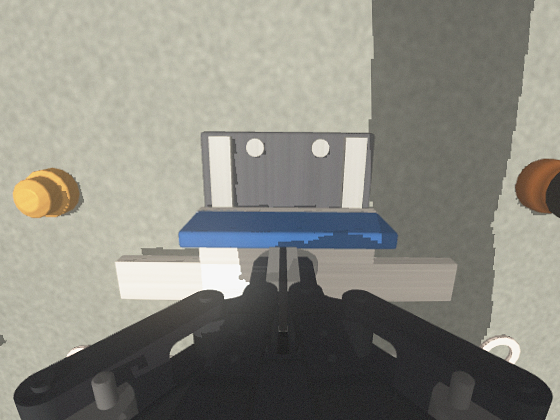

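```bash
python3 - <<'E'
from h import *
wi,d=read_camera("wrist");s,ds=read_camera("scene")
e=get_obs()["ee_pos"];print(e)
c=calibration("wrist")
O=np.array([578.2,-4.1]);th=-.0885;ex=np.array([np.cos(th),np.sin(th)]);ey=np.array([-ex[1],ex[0]])
for y,z in((60,70),(-60,70),(60,20),(-60,20)):print("pred plate front",np.round(proj("wrist",[*(O+ex*-110+ey*y),z]),1))
print("base near",[np.round(proj("wrist",[*(O+ex*-160+ey*y),10]),1) for y in(60,-60)])
def pt(n,u,v,D):
    o,r=ray(n,u,v);return (o+r*D[v,u]) if D[v,u]>0 else None
for v in range(200,300,6):
    p=pt("wrist",274,v,d);q=pt("wrist",285,v,d);w=pt("wrist",295,v,d)
    print(v,*[None if a is None else np.round(a-e,0) for a in(p,q,w)])
print("scene")
for v in range(180,204,2):
    print(v,*[None if a is None else np.round(a-e,0) for a in (pt("scene",u,v,ds) for u in(246,248,250,252))])
E
```

```text
[480.79179683   5.4889069   62.11204495]
pred plate front [392.2 232.9]
pred plate front [169. 233.]
pred plate front [367.8 207.3]
pred plate front [194.3 207.4]
base near [array([369.2, 132.5]), array([192.7, 132.7])]
200 [-16.  -5. -50.] [-14.   3. -53.] [-14.  10. -52.]
206 [-11.  -5. -51.] [-10.   3. -53.] [ -9.  10. -52.]
212 [-12.  -4. -32.] [-11.   3. -33.] [-11.   9. -32.]
218 [-12.  -4. -19.] [-12.   3. -19.] [-11.   9. -19.]
224 [-12.  -4.  -8.] [-12.   3.  -8.] [-11.   8.  -8.]
230 [-12.  -3.   3.] [-12.   3.   2.] [-11.   8.   2.]
236 [-11.  -4.   8.] [-10.   2.   8.] [-10.   8.   8.]
242 [-7. -4.  8.] [-7.  2.  7.] [-7.  7.  9.]
248 [-11.  -3.  25.] [-12.   2.  27.] [-11.   7.  26.]
254 [-11.  -3.  32.] [-11.   2.  32.] [-11.   7.  33.]
260 [-12.  -3.  40.] [-11.   2.  39.] [-11.   7.  39.]
266 [-12.  -2.  45.] [-12.   2.  46.] [-11.   6.  46.]
272 [-12.  -2.  51.] [-11.   2.  50.] [-12.   6.  52.]
278 [-12.  -2.  56.] [-12.   2.  56.] [-11.   6.  55.]
284 [-13.  -2.  61.] [-10.   2.  58.] [-12.   6.  62.]
290 [-13.  -2.  66.] [-8.  2. 58.] [-12.   6.  66.]
296 [-13.  -2.  70.] [-6.  2. 59.] [-12.   6.  69.]
scene
180 [16. -9. 88.] [10.  3. 79.] [13.  7. 78.] [13. 14. 74.]
182 [10. -5. 77.] [ 9.  3. 72.] [11.  8. 70.] [12. 14. 67.]
184 [10. -5. 71.] [ 8.  3. 65.] [15.  4. 68.] [-105.  121.  -59.]
186 None [ 9.  2. 60.] [11.  7. 57.] [-99. 115. -60.]
188 [11. -7. 59.] [ 9.  1. 54.] [12.  6. 52.] [-93. 109. -61.]
190 [12. -9. 54.] [11. -1. 49.] [11.  6. 45.] [-81.  98. -56.]
192 [ 9. -6. 45.] [12. -2. 44.] [11.  6. 39.] [-79.  95. -61.]
194 [ 6. -5. 36.] [10. -1. 36.] [12.  4. 33.] [-9. 30.  7.]
196 [ 6. -5. 29.] [12. -4. 32.] [ 9.  6. 24.] [-1. 22.  9.]
198 [ 8. -8. 25.] [-3.  9.  9.] [ 1. 13.  9.] [-0. 21.  3.]
200 [ 1. -2. 11.] [-2.  8.  3.] [10.  4. 12.] [16.  6. 15.]
202 [-1. -1.  2.] [12. -5. 12.] [19. -5. 16.] [20.  2. 12.]
```

The wrist depth shows the fingertips really end about 24 mm above the reported TCP, where the interface text puts them 19 mm ahead of it. They are therefore hovering at z≈86, over the plate. Plate, valve and carriage are all untouched. I'll back off, go about 43 mm lower and push again.

Call:
{"fn": "servo_tool", "kwargs": {
  "dp": [
    [0,-17,0],
    [0,-17,0],
    [0,-17,0],
    [0,0,0],
    [0,0,14],
    [0,0,14],
    [0,0,14],
    [0,0,0],
    [0,6,0],
    [0,6,0],
    [0,6,0],
    [0,5,0],
    [0,3,0],
    [0,3,0],
    [0,3,0],
    [0,3,0],
    [0,3,0],
    [0,3,0]
  ],
  "rot": [
    [0,0,0],
    [0,0,0],
    [0,0,0],
    [0,0,0],
    [0,0,0],
    [0,0,0],
    [0,0,0],
    [0,0,0],
    [0,0,0],
    [0,0,0],
    [0,0,0],
    [0,0,0],
    [0,0,0],
    [0,0,0],
    [0,0,0],
    [0,0,0],
    [0,0,0],
    [0,0,0]
  ],
  "fingers": [0,0,0,0,0,0,0,0,0,0,0,0,0,0,0,0,0,0]
}}

```text
time_s: 4.95
ee_pos: [470.8, 6.3, 20.1]
tool_rot: [-2.318, -2.12, 0.001]
contact_force: [-2.9, -0.4, 2.6]
width: 0.2
```

```bash
python3 - <<'E'
from h import *
wi,d=read_camera("wrist");cv2.imwrite("pics/wrist3.png",wi)
s,ds=read_camera("scene");cv2.imwrite("pics/c6.png",cv2.resize(s[120:280,180:350],None,fx=3.7,fy=3.7,interpolation=2))
o=get_obs();print(o["ee_pos"],o["contact_force"])
E
```

```text
[471.59573765   6.28725521  20.11904544] [-0.71588518 -0.3977318   0.44405946]
```

View pics/wrist3.png

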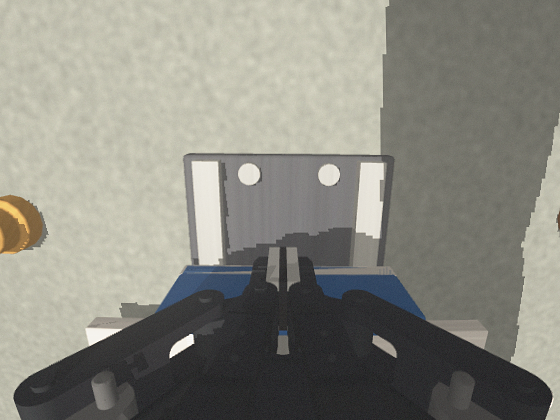

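View pics/c6.png

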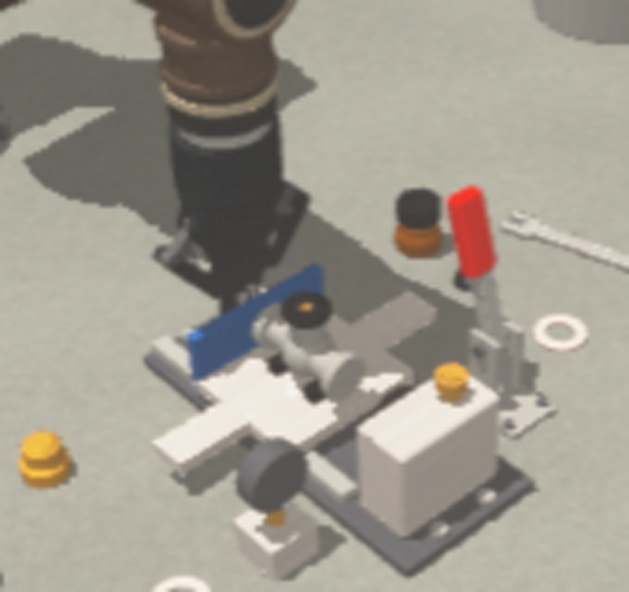

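The wrist view shows the fingertips against the plate's front face, and the scene view shows the carriage has started moving. I'll keep pushing.

Call:
{"fn": "servo_tool", "kwargs": {
  "dp": [
    [0,3,0],
    [0,3,0],
    [0,3,0],
    [0,3,0],
    [0,3,0],
    [0,3,0],
    [0,3,0],
    [0,3,0],
    [0,3,0],
    [0,3,0],
    [0,3,0],
    [0,3,0],
    [0,2,0],
    [0,2,0]
  ],
  "rot": [
    [0,0,0],
    [0,0,0],
    [0,0,0],
    [0,0,0],
    [0,0,0],
    [0,0,0],
    [0,0,0],
    [0,0,0],
    [0,0,0],
    [0,0,0],
    [0,0,0],
    [0,0,0],
    [0,0,0],
    [0,0,0]
  ],
  "fingers": [0,0,0,0,0,0,0,0,0,0,0,0,0,0]
}}

```text
time_s: 6.22
ee_pos: [511.1, 2.8, 20.1]
tool_rot: [2.318, 2.121, -0.0]
contact_force: [-4.0, -1.3, 0.1]
width: 0.1
```

Call:
{"fn": "servo_tool", "kwargs": {
  "dp": [
    [0,1,0],
    [0,1,0],
    [0,1,0],
    [0,0,0]
  ],
  "rot": [
    [0,0,0],
    [0,0,0],
    [0,0,0],
    [0,0,0]
  ],
  "fingers": [0,0,0,0]
}}

```text
time_s: 6.55
ee_pos: [514.1, 2.7, 20.2]
tool_rot: [-2.318, -2.121, -0.001]
contact_force: [-4.0, -1.5, -0.3]
width: 0.2
```

Call:
{"fn": "servo_tool", "kwargs": {
  "dp": [
    [0,1,0],
    [0,1,0],
    [0,1,0],
    [0,0,0]
  ],
  "rot": [
    [0,0,0],
    [0,0,0],
    [0,0,0],
    [0,0,0]
  ],
  "fingers": [0,0,0,0]
}}

```text
time_s: 6.88
ee_pos: [516.5, 2.5, 20.2]
tool_rot: [-2.317, -2.12, 0.001]
contact_force: [-4.6, -1.1, 1.1]
width: 0.4
```

Call:
{"fn": "servo_tool", "kwargs": {
  "dp": [
    [0,1,0],
    [0,1,0],
    [0,1,0],
    [0,0,0]
  ],
  "rot": [
    [0,0,0],
    [0,0,0],
    [0,0,0],
    [0,0,0]
  ],
  "fingers": [0,0,0,0]
}}

```text
time_s: 7.22
ee_pos: [516.4, 2.5, 20.2]
tool_rot: [-2.314, -2.118, 0.006]
contact_force: [-15.1, -0.5, 10.5]
width: -0.0
```

The carriage is on its stop: TCP x stays at 516.4 and the force has risen to 15 N. I'll retreat, rise, and go over to the far side of the lever.

Call:
{"fn": "servo_tool", "kwargs": {
  "dp": [
    [0,-8,0],
    [0,-12,0],
    [0,-13,0],
    [0,0,0],
    [0,0,-33],
    [0,0,-33],
    [0,0,-33],
    [0,0,-33],
    [0,0,-33],
    [0,0,0]
  ],
  "rot": [
    [0,0,0],
    [0,0,0],
    [0,0,0],
    [0,0,0],
    [0,0,0],
    [0,0,0],
    [0,0,0],
    [0,0,0],
    [0,0,0],
    [0,0,0]
  ],
  "fingers": [0,0,0,0,0,0,0,0,0,0]
}}

```text
time_s: 8.05
ee_pos: [491.3, 5.3, 192.5]
tool_rot: [2.312, 2.116, 0.015]
contact_force: [0.7, -0.7, -0.5]
width: -0.0
```

```bash
python3 - <<'E'
from h import *
s,ds=read_camera("scene");cv2.imwrite("pics/c7.png",cv2.resize(s[120:280,180:350],None,fx=3.7,fy=3.7,interpolation=2))
wi,d=read_camera("wrist");cv2.imwrite("pics/wrist4.png",wi)
o=get_obs();print(o["ee_pos"],o["contact_force"])
O=np.array([578.2,-4.1]);th=-.0885;ex=np.array([np.cos(th),np.sin(th)]);ey=np.array([-ex[1],ex[0]])
for dr in(0,3):
  print("pred plate",dr,[np.round(proj("wrist",[*(O+ex*(-52-dr)+ey*y),z]),1) for y in(60,-60) for z in (70,20)])
dd=o["ee_pos"][:2]-O;print("slide",dd@ex,dd@ey)
hsv=cv2.cvtColor(wi,cv2.COLOR_BGR2HSV);m=cv2.inRange(hsv,(100,120,50),(125,255,255));v,u=np.nonzero(m);print(u.min(),u.max(),v.min(),v.max(),len(u))
E
```

```text
[489.27576841   5.20611901 187.17087954] [ 0.06853849 -0.29380163 -1.17159988]
pred plate 0 [array([342.9, 234.4]), array([334.6, 218.2]), array([219. , 234.5]), array([227.7, 218.3])]
pred plate 3 [array([343.1, 231.5]), array([334.7, 215.6]), array([218.8, 231.6]), array([227.6, 215.7])]
slide -89.39873727076984 1.4101733840452615
225 344 232 240 350
```

View pics/c7.png

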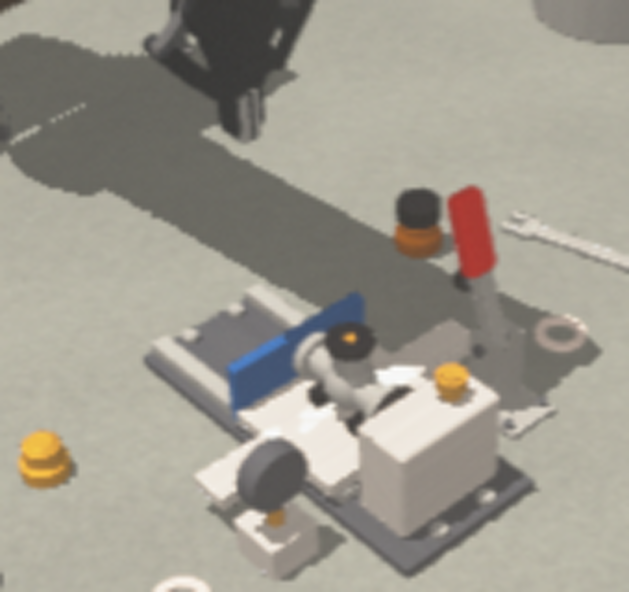

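View pics/wrist4.png

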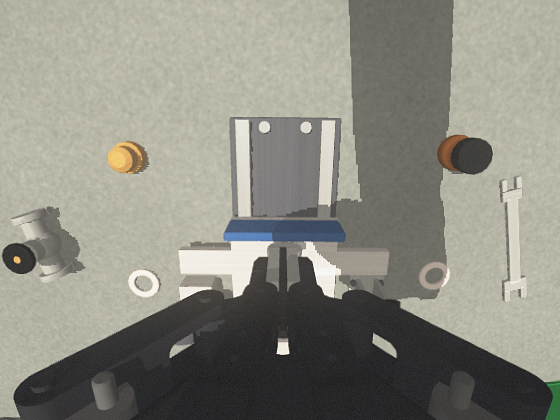

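The plate's top edge in the wrist view agrees with the predicted home position (row 236 against 234.4), and the scene view shows the valve seated in the seal. Next is the far side of the lever.

Call:
{"fn": "servo_tool", "kwargs": {
  "dp": [
    [17.3,26.8,0],
    [17.3,26.8,0],
    [17.3,26.8,0],
    [17.3,26.8,0],
    [17.3,26.8,0],
    [17.3,26.8,0],
    [0,0,0],
    [0,0,0],
    [0,0,18],
    [0,0,18],
    [0,0,18],
    [0,0,18],
    [0,0,0],
    [0,0,0]
  ],
  "rot": [
    [0,0,0],
    [0,0,0],
    [0,0,0],
    [0,0,0],
    [0,0,0],
    [0,0,0],
    [0,0,0],
    [0,0,0],
    [0,0,0],
    [0,0,0],
    [0,0,0],
    [0,0,0],
    [0,0,0],
    [0,0,0]
  ],
  "fingers": [0,0,0,0,0,0,0,0,0,0,0,0,0,0]
}}

```text
time_s: 9.32
ee_pos: [654.8, 93.5, 112.4]
tool_rot: [-2.317, -2.119, 0.003]
contact_force: [0.2, 0.0, 0.6]
width: 0.1
```

```bash
python3 - <<'E'
from h import *
s,ds=read_camera("scene");cv2.imwrite("pics/c8.png",cv2.resize(s[100:260,220:390],None,fx=3.7,fy=3.7,interpolation=2))
wi,d=read_camera("wrist");cv2.imwrite("pics/wrist5.png",wi);np.save("pics/w5.npy",d)
o=get_obs();e=o["ee_pos"];print(e,o["contact_force"],o["tool_rot"])
O=np.array([578.2,-4.1]);th=-.0885;ex=np.array([np.cos(th),np.sin(th)]);ey=np.array([-ex[1],ex[0]])
dd=e[:2]-O;print("slide",dd@ex,dd@ey)
hsv=cv2.cvtColor(wi,cv2.COLOR_BGR2HSV);m=(cv2.inRange(hsv,(0,150,60),(6,255,255))|cv2.inRange(hsv,(172,150,60),(180,255,255)))
v,u=np.nonzero(m);P=[]
for a,b in zip(u,v):
    if d[b,a]>0:
        oo,r=ray("wrist",a,b) if 0 else (None,None)
c=calibration("wrist");K=np.array(c["K"]);T=np.array(c["extrinsics"])
un=cv2.undistortPoints(np.c_[u,v].astype(np.float32)[:,None],K,np.array([c["k1"],0,0,0.]))[:,0]
D=d[v,u];q=np.c_[un*D[:,None],D][D>0];w=(q-T[:3,3])@T[:3,:3]
w=w[(abs(w[:,1]-97)<40)];r=np.c_[(w[:,:2]-O)@ex,(w[:,:2]-O)@ey,w[:,2]]
print(len(r),np.percentile(r,[2,50,98],axis=0).round(1))
for z in range(90,180,10):
    k=abs(r[:,2]-z)<5
    if k.any():print(z,np.percentile(r[k],[5,50,95],axis=0).round(1).tolist())
E
```

```text
[656.42433762  93.88790326 114.52963088] [ 0.50709528 -1.00912973 -0.08314278] [2.31759079e+00 2.11980009e+00 1.87002583e-03]
slide 69.2575874720336 104.51824127199923
3066 [[  6.7  96.6 133.1]
 [ 14.2 108.1 166.5]
 [ 31.6 119.6 168.8]]
130 [[31.1, 98.8, 125.4], [32.0, 107.8, 131.1], [33.9, 115.2, 133.3]]
140 [[28.0, 98.5, 136.6], [28.9, 108.0, 140.1], [30.2, 116.7, 144.2]]
150 [[24.9, 98.8, 146.9], [25.7, 107.8, 150.5], [27.0, 116.3, 153.4]]
160 [[6.5, 96.5, 156.8], [8.4, 108.2, 164.0], [24.0, 120.2, 164.9]]
170 [[8.6, 97.9, 165.3], [14.1, 108.1, 167.1], [20.1, 118.2, 168.6]]
```

View pics/c8.png

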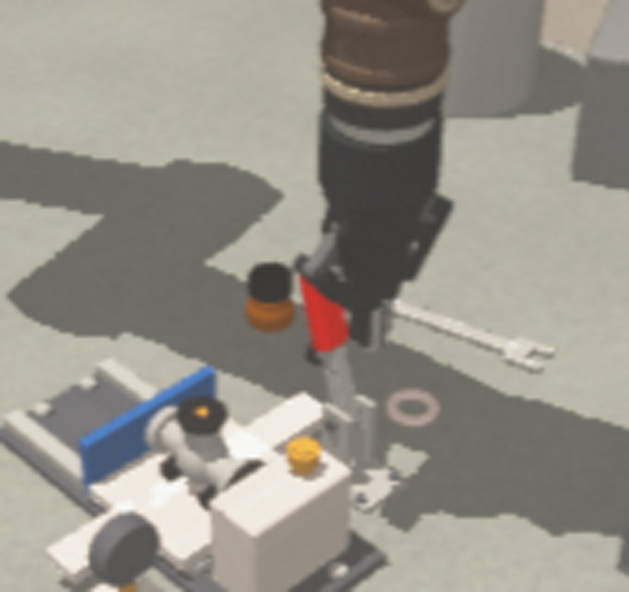

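View pics/wrist5.png

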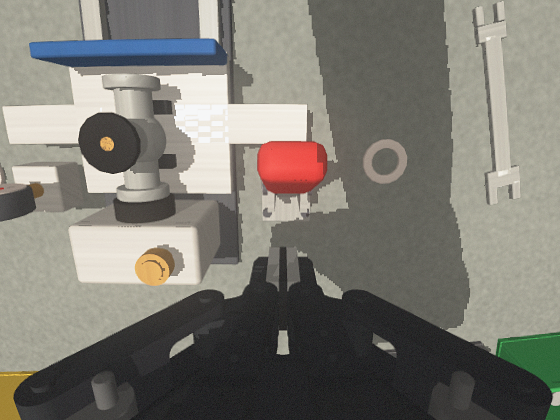

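The wrist depth puts the lever at 1.27 rad with its grip at y=108, and the fingertips are clear on its far side. I'll work out the arc next.

```bash
python3 - <<'E'
import numpy as np
A=np.linspace(1.266,0,19);r=np.linspace(86,97,19)
X=47-r*np.cos(A)+8*np.sin(A)+11.5;Z=55+r*np.sin(A)+8*np.cos(A)-24
print(X[0],Z[0],X[-1],Z[-1])
for i in range(18):print(round(A[i+1],2),[0,round(X[i+1]-X[i],1),round(Z[i]-Z[i+1],1)],round(X[i+1],1),round(Z[i+1],1))
E
```

```text
40.32275970686868 115.43688729060165 -38.5 39.0
1.2 [0, np.float64(-6.1), np.float64(0.9)] 34.2 114.5
1.13 [0, np.float64(-6.1), np.float64(1.4)] 28.1 113.2
1.06 [0, np.float64(-6.0), np.float64(1.8)] 22.1 111.4
0.98 [0, np.float64(-5.9), np.float64(2.2)] 16.2 109.1
0.91 [0, np.float64(-5.8), np.float64(2.7)] 10.5 106.4
0.84 [0, np.float64(-5.6), np.float64(3.1)] 4.9 103.3
0.77 [0, np.float64(-5.4), np.float64(3.5)] -0.5 99.8
0.7 [0, np.float64(-5.2), np.float64(3.9)] -5.6 95.9
0.63 [0, np.float64(-4.9), np.float64(4.3)] -10.5 91.6
0.56 [0, np.float64(-4.6), np.float64(4.7)] -15.1 86.9
0.49 [0, np.float64(-4.3), np.float64(5.0)] -19.4 81.9
0.42 [0, np.float64(-3.9), np.float64(5.4)] -23.4 76.5
0.35 [0, np.float64(-3.6), np.float64(5.7)] -26.9 70.9
0.28 [0, np.float64(-3.2), np.float64(5.9)] -30.1 64.9
0.21 [0, np.float64(-2.8), np.float64(6.2)] -32.9 58.8
0.14 [0, np.float64(-2.3), np.float64(6.4)] -35.2 52.3
0.07 [0, np.float64(-1.9), np.float64(6.6)] -37.1 45.8
0.0 [0, np.float64(-1.4), np.float64(6.8)] -38.5 39.0
```

Call:
{"fn": "servo_tool", "kwargs": {
  "dp": [
    [3,-8,0],
    [0,-8,0],
    [0,-7,0],
    [0,-6,0],
    [0,-6.1,0.9],
    [0,-6.1,1.4],
    [0,-6,1.8],
    [0,-5.9,2.2],
    [0,-5.8,2.7],
    [0,-5.6,3.1],
    [0,-5.4,3.5],
    [0,0,0]
  ],
  "rot": [
    [0,0,0],
    [0,0,0],
    [0,0,0],
    [0,0,0],
    [0,0,0],
    [0,0,0],
    [0,0,0],
    [0,0,0],
    [0,0,0],
    [0,0,0],
    [0,0,0],
    [0,0,0]
  ],
  "fingers": [0,0,0,0,0,0,0,0,0,0,0,0]
}}

```text
time_s: 10.42
ee_pos: [585.2, 103.3, 96.7]
tool_rot: [-2.317, -2.12, 0.003]
contact_force: [-0.3, 0.1, 0.3]
width: 0.0
```

```bash
python3 - <<'E'
from h import *
s,ds=read_camera("scene");cv2.imwrite("pics/c9.png",cv2.resize(s[100:260,220:390],None,fx=3.7,fy=3.7,interpolation=2))
o=get_obs();e=o["ee_pos"];print(e,o["contact_force"])
O=np.array([578.2,-4.1]);th=-.0885;ex=np.array([np.cos(th),np.sin(th)]);ey=np.array([-ex[1],ex[0]])
dd=e[:2]-O;print("slide",dd@ex,dd@ey)
E
```

```text
[585.5790512  103.3027953   96.96206471] [-0.23014449  0.32110538  0.92313008]
slide -2.1425716923607423 107.63466087645348
```

View pics/c9.png

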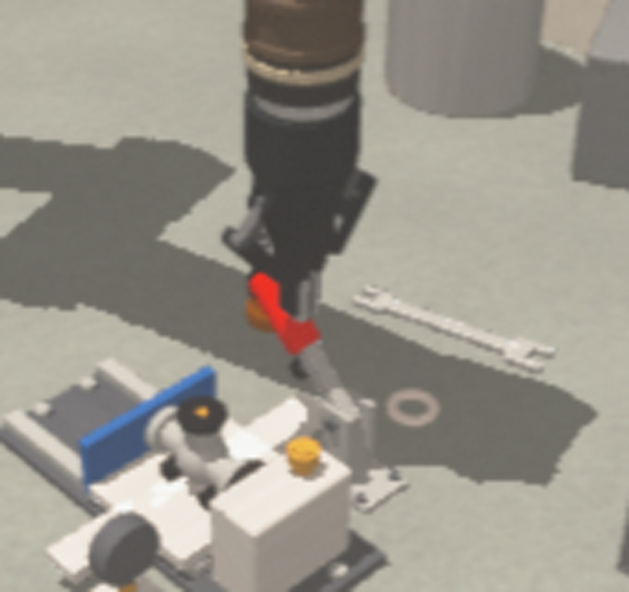

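The lever is following the fingertips and has come about halfway over. I'll carry on down the arc.

Call:
{"fn": "servo_tool", "kwargs": {
  "dp": [
    [0,-4.8,3.5],
    [0,-4.9,4.1],
    [0,-4.6,4.5],
    [0,-4.3,5.0],
    [0,-3.9,5.4],
    [0,-3.6,5.7],
    [0,-3.2,5.9],
    [0,-2.8,6.2],
    [0,-2.3,5.5],
    [0,-1.5,4],
    [0,-1,3],
    [0,0,0]
  ],
  "rot": [
    [0,0,0],
    [0,0,0],
    [0,0,0],
    [0,0,0],
    [0,0,0],
    [0,0,0],
    [0,0,0],
    [0,0,0],
    [0,0,0],
    [0,0,0],
    [0,0,0],
    [0,0,0]
  ],
  "fingers": [0,0,0,0,0,0,0,0,0,0,0,0]
}}

```text
time_s: 11.47
ee_pos: [549.3, 106.5, 43.9]
tool_rot: [-2.317, -2.12, 0.002]
contact_force: [0.8, -0.3, -0.4]
width: -0.0
```

```bash
python3 - <<'E'
from h import *
s,ds=read_camera("scene");cv2.imwrite("pics/c10.png",cv2.resize(s[120:280,220:390],None,fx=3.7,fy=3.7,interpolation=2))
o=get_obs();e=o["ee_pos"];print(e,o["contact_force"])
O=np.array([578.2,-4.1]);th=-.0885;ex=np.array([np.cos(th),np.sin(th)]);ey=np.array([-ex[1],ex[0]])
dd=e[:2]-O;print("slide",dd@ex,dd@ey)
E
```

```text
[549.46944583 106.50825885  44.18762564] [-0.08757982  0.40235814  0.1771526 ]
slide -38.39417295806751 107.63604950083047
```

View pics/c10.png

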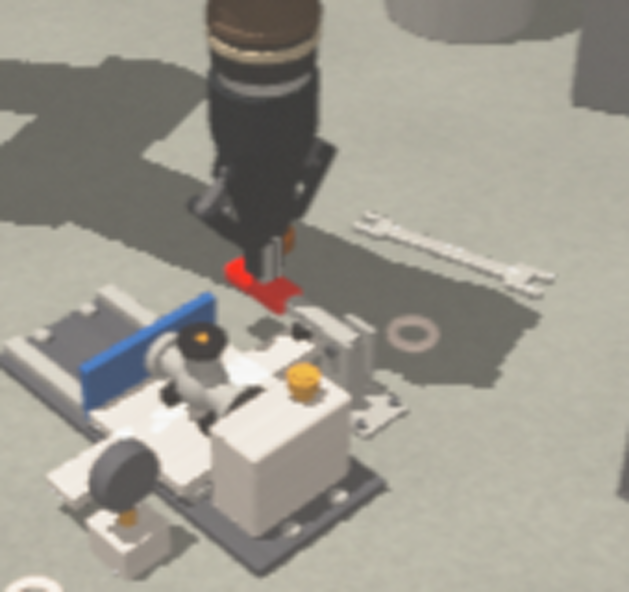

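The lever is almost level. I'll press straight down in small steps until it reaches the stop.

Call:
{"fn": "servo_tool", "kwargs": {
  "dp": [
    [0,0,1.5],
    [0,0,1.5],
    [0,0,1],
    [0,0,1],
    [0,0,0]
  ],
  "rot": [
    [0,0,0],
    [0,0,0],
    [0,0,0],
    [0,0,0],
    [0,0,0]
  ],
  "fingers": [0,0,0,0,0]
}}

```text
time_s: 11.93
ee_pos: [550.1, 106.6, 42.1]
tool_rot: [2.318, 2.12, 0.002]
contact_force: [-8.7, -1.1, 17.1]
width: 0.1
```

Call:
{"fn": "servo_tool", "kwargs": {
  "dp": [
    [0,0,1],
    [0,0,1],
    [0,0,0]
  ],
  "rot": [
    [0,0,0],
    [0,0,0],
    [0,0,0]
  ],
  "fingers": [0,0,0]
}}

```text
time_s: 12.18
ee_pos: [550.1, 106.6, 41.9]
tool_rot: [2.317, 2.12, 0.003]
contact_force: [-12.2, -2.1, 29.4]
width: -0.1
```

Hard stop: 29 N at a constant z. I'll lift off and check.

Call:
{"fn": "servo_tool", "kwargs": {
  "dp": [
    [0,0,-6],
    [0,0,-25],
    [0,0,-40],
    [-10,-20,-30],
    [-10,-25,-20],
    [-10,-25,0],
    [0,-25,0],
    [0,-25,0],
    [0,0,0],
    [0,0,0]
  ],
  "rot": [
    [0,0,0],
    [0,0,0],
    [0,0,0],
    [0,0,0],
    [0,0,0],
    [0,0,0],
    [0,0,0],
    [0,0,0],
    [0,0,0],
    [0,0,0]
  ],
  "fingers": [0,0,0,0,0,0,0,0,0,0]
}}

```text
time_s: 13.02
ee_pos: [427.6, 87.4, 159.3]
tool_rot: [2.317, 2.121, 0.002]
contact_force: [-0.4, 0.4, 0.1]
width: 0.1
```

```bash
python3 - <<'E'
from h import *
s,ds=read_camera("scene");cv2.imwrite("pics/c11.png",cv2.resize(s[120:280,210:380],None,fx=3.7,fy=3.7,interpolation=2))
wi,d=read_camera("wrist");cv2.imwrite("pics/wrist6.png",wi)
o=get_obs();print(o["ee_pos"],o["contact_force"],o["time_s"])
O=np.array([578.2,-4.1]);th=-.0885;ex=np.array([np.cos(th),np.sin(th)]);ey=np.array([-ex[1],ex[0]])
def red(im,D,n):
    hsv=cv2.cvtColor(im,cv2.COLOR_BGR2HSV);m=(cv2.inRange(hsv,(0,150,60),(6,255,255))|cv2.inRange(hsv,(172,150,60),(180,255,255)))
    v,u=np.nonzero(m);c=calibration(n);K=np.array(c["K"]);T=np.array(c["extrinsics"])
    un=cv2.undistortPoints(np.c_[u,v].astype(np.float32)[:,None],K,np.array([c["k1"],0,0,0.]))[:,0]
    z=D[v,u];q=np.c_[un*z[:,None],z][z>0];w=(q-T[:3,3])@T[:3,:3]
    r=np.c_[(w[:,:2]-O)@ex,(w[:,:2]-O)@ey,w[:,2]];r=r[(abs(r[:,1]-106)<30)&(abs(r[:,0])<120)]
    print(n,len(r),np.percentile(r,[2,50,98],axis=0).round(1).tolist())
    for x in range(-70,0,10):
        k=(abs(r[:,0]-x)<5)
        if k.sum()>3:print(x,np.percentile(r[k,2],[20,50,80,95]).round(1))
red(s,ds,"scene");red(wi,d,"wrist")
E
```

```text
[428.84239505  87.42760511 158.97643148] [ 0.30925809  0.31827153 -0.54228916] 13.1167
scene 159 [[-65.7, 95.0, 52.9], [-38.5, 103.4, 63.1], [-9.3, 119.4, 66.1]]
-70 [60.  62.1 63.9 64.2]
-60 [61.3 63.3 64.9 66. ]
-50 [59.  63.2 64.9 65.6]
-40 [57.9 62.7 64.2 65.6]
-30 [58.8 62.4 64.2 65.3]
-20 [62.  64.  65.  66.1]
-10 [60.9 63.3 64.6 65.3]
wrist 31 [[-70.6, 115.5, 52.9], [-69.2, 118.0, 58.3], [-65.9, 120.8, 61.5]]
-70 [55.2 58.3 60.2 61.2]
```

View pics/c11.png

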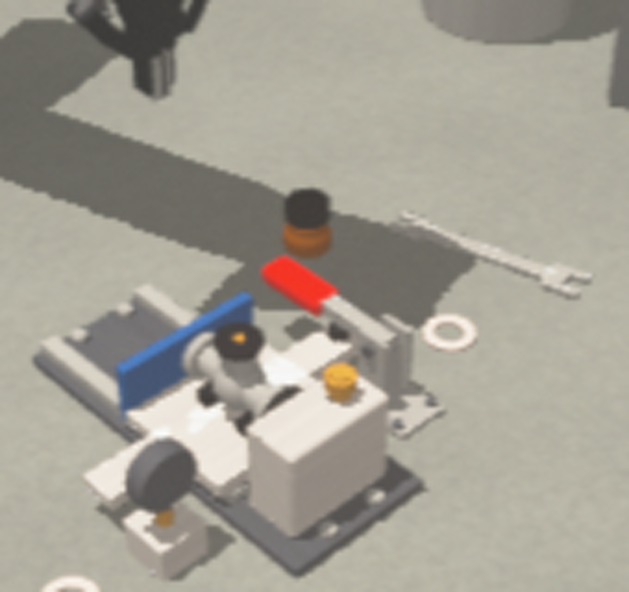

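View pics/wrist6.png

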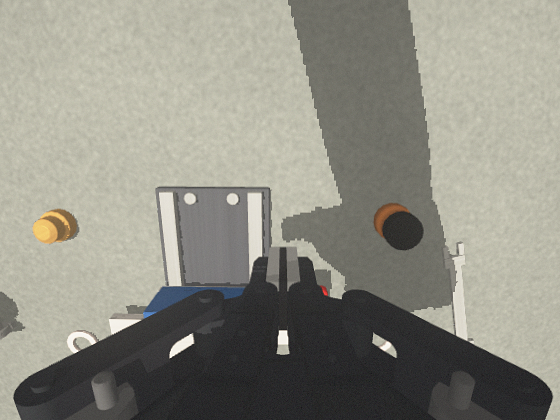

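The grip's top is level at 63–64 mm along its whole length, so the lever is fully down. The plate sits at the same pixels as when it was first pushed home. The jar, spanner and gasket in view lie where they were.

```bash
python3 -c "
from rig import *
print(finish_job())"
```

```text
the job is handed in; nothing more can be done
None
```

I pushed the carriage home by its blue plate first, then pushed the red lever over from its far side and down to its stop. I lifted clear and handed the job in at about 13 s of the 43 s allowed.

**Last checks**
- **Carriage:** it stopped at the predicted home position (within about 1 mm), and the push force rose from about 4 N to 15 N there. The plate's pixels had not changed after the clamping.
- **Lever:** the push ended on a hard stop at about 29 N. The grip's top face measured level at 63–64 mm along its length, which matches fully down.
- **Other items:** the valve was not touched. The jar, spanner, gaskets, cap and spare valve looked undisturbed where I could see them; I did not measure them.

**What disagreed:** the shut fingertips really ended about 21–24 mm behind the reported TCP, where the interface text puts them 19 mm ahead. My first push therefore passed above the plate without touching anything. I found this from the wrist depth image, corrected the height and pushed again.

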